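Jog a workshop machine from its bench control box

TASK

Jog the machine from the grey control box on the bench, using only fingertip presses: first press down the raised end of the rocker switch so that it tips fully over, then push the square button all the way in so that it stays in, and last press the flat round button fully in and keep holding it in - the program finishes while still holding it. Keep to that order, do not press the mushroom-shaped stop button, and do not pick up or shift the things standing round the box.

Things in the scene. Friction and masses are not known exactly. Their poses are not given: they have to be found in the camera images.
- control_box: grey box fixed to the bench, 200 x 200 x 55 mm; origin at the centre of its underside, axes along its sides, z up. On top four aluminium plates 86 mm square in a 2 by 2 grid (centres 45 mm from the box centre along its x and y, tops 59 mm above the bench), each with one black control; which control sits in which quarter varies.
- rocker_end (a point): press point on top of the rocker's raised end (always at the box's -x side), 26 mm from the pivot. The rocker is a black paddle, 68 mm long along the box's x, 32 mm wide, hinged at its middle, 71 mm above the bench; top a shallow V, each half sloping up outwards by 0.2 rad. Fully over, this half is level, 71 mm above the bench. The collar round it ends at 62 mm.
- rocker (a joint): tilt of the rocker in rad: about -0.2 at the start (-x end raised), 0.2 fully over (-x end down); it stays where it is left and takes about 4 N at the press point.
- lock_top (a point): centre of the top face of the square button: black, 32 x 32 mm, flat, top 76 mm above the bench when out; the collar round it ends 62 mm above the bench.
- lock_button (a joint): how far the square button is pushed in, in m: 0 to 0.001 at the start, 0.008 fully in; it stays where it is pushed and takes about 4 N.
- run_top (a point): centre of the top face of the flat round button: black, 32 mm across, flat, top 76 mm above the bench when out; the collar round it ends 62 mm above the bench.
- run_button (a joint): how far the flat round button is pushed in, in m: 0 out, 0.008 fully in; a spring pushes it back out (about 1.4 N at the start, 7 N fully in).
- stop_top (a point): top of the mushroom-shaped stop button: black domed head 45 mm across on a thin stem, 91 mm above the bench. Not to be pressed.
- stop_button (a joint): how far the mushroom button is pushed in, in m: 0 out, 0.006 fully in; a spring pushes it back out.
- tape_roll: roll of masking tape lying flat, 104 mm across, 25 mm high, loose, on the box's +y side; origin at the centre of its underside. Bystander.
- measure: yellow tape measure standing on edge, 32 x 87 x 71 mm, loose, on the box's -y side; origin at the centre of its underside. Bystander.
- jar: jar of screws with a black lid, 63 mm across, 92 mm high, loose, behind the box (its +x side); origin at the centre of its underside. Bystander.

How it is judged (in metres and radians):
On the way, in this order (a step that is already met when the one before it is completed fails the run):
1. the rocker is tipped fully over (past 0.15 rad) (value of joint rocker above 0.15 rad), for 0.1 s.
2. the square button is pushed in (6 of its 8 mm) (value of joint lock_button above 0.006 m), for 0.1 s.
3. the flat round button is pressed in (5.5 of its 8 mm) (value of joint run_button above 0.0055 m), for 0.2 s.
At the end, for the whole second after the job is handed in: The rocker is over (past 0.15 rad of 0.2), the square button is in by more than 6 of 8 mm, and the fingers hold the flat round button in by more than 5.5 of 8 mm with more than 1 N; the mushroom button is out and the bystanders stand still where they were (within 25 mm) (value of joint rocker above 0.15 rad and value of joint lock_button above 0.006 m and value of joint run_button above 0.0055 m and contact force between the fingers and anything else above 1 N and value of joint stop_button below 0.001 m and linear speed of each of tape_roll, measure, jar below 0.02 m/s); the arm keeps its last pose, push and grip.
It fails at once if the square button is pushed in (over 4 mm) before the rocker is over (value of joint rocker below 0.1 rad and value of joint lock_button above 0.004 m).
It fails at once if the flat round button is pressed (over 3 mm) before the rocker is over (value of joint rocker below 0.1 rad and value of joint run_button above 0.003 m).
It fails at once if the flat round button is pressed (over 3 mm) before the square one is in (value of joint lock_button below 0.0055 m and value of joint run_button above 0.003 m).
It fails at once if the mushroom stop button is pressed (over 2 mm) (value of joint stop_button above 0.002 m).
It fails at once if a bystander is lifted, carried or shifted by more than 25 mm (distance of any of tape_roll, measure, jar from where it was at the start of the episode above 0.025 m).
It also fails if it takes over 35 s, if anything falls off the work surface, if the arm or the gripper's body presses on something with over 40 N, if the wrist force passes 120 N, or if a joint passes its speed limit or range.

ROBOT

A 6-joint arm with a two-finger parallel gripper is mounted at the origin on a cart in front of the work surface, level with it; the furniture and walls round the work are solid. World frame = base frame: x ahead of the robot, y to its left, z up, the work surface at z = 0. Lengths are in mm, angles in rad, forces in N, time in s.
With the tool pointing down it reaches from about 350 to 875 mm from the base axis. Payload 4.2 kg.
Tool frame: the origin (TCP) lies at the very end of the fingers, on their centre line; the grasp point (between the pads) lies 19 mm behind it; z points along the fingers, y is the line along which they close (so a half turn about z gives the same grasp; the last joint's range is limited). The gripper opens to 85 mm and grips with 20 to 120 N. Pads are 22 mm wide; open, the fingers measure 114 mm over their backs; the gripper's body (76 mm by 85 mm) begins 54 mm behind the grasp point. The pads swing forward as they close: fully open they stand 13 mm farther back than shut.
Start: joints at [1.608, 0.385, 0.008, 0, -1.194, -0.259], TCP at [137.46, 609.675, 231.312] pointing down, gripper open.
Joint ranges: [-3.14, 3.14], [-1.21, 2.06], [-1.07, 1.41], [-3.16, 2.05], [-2.99, -0.16], [-3.1, 3.1]. Speed limits (rad/s): [2.79, 2.79, 3.14, 3.14, 3.14, 3.14].

INTERFACE

Orientations are given as a unit quaternion [x, y, z, w].
In Python, from bench import arm, optics gives the robot as it stands. The module is installed in compiled form; this text tells all that it offers.
- The arm moves only by the tool step_arm, never from a script. Its argument "motion" is a list of rows, each an object with "dr": the turn, a rotation vector about the tool's x, y, z in units of 8 degrees (1.0 is 8 degrees), a list of three; "slide": the shift along the tool's x, y, z in mm, a list of three; "jaw": the finger opening in mm, from 0 to 85.4. A call has exactly 8 rows; each row is the pose to reach, as a shift and turn from the pose commanded when the call began, along the tool's axes at that moment; what a row does not reach only later rows make up. A row lasts 1/8 s, in which the tool goes at most 62.5 mm and 10.7 degrees, less where a joint would pass 70% of its speed; a pose out of reach is approached as far as the arm can. A call with a gripper value outside its range is refused whole. The fingers move at their own pace and stop on an object; the grip force is fixed at half the most. Time passes only in rows, so rows that repeat a pose let the fingers close, or fill a call up. It gives the time, the measured TCP pose, the force, the opening and the grip force at its end, in the units of the state.
- arm.read_state(): the state, without advancing time (a new reading comes with each control period).
- optics.get_image(name): name is "side" or "top"; returns the picture (384x512x3 uint8, blue, green, red); there is no depth.
- optics.camera_info(name): a dict with "camera_matrix" (3x3 intrinsics, pixels), "k1" (the pictures are not rectified: a ray, as slopes to the right and down, at radius r is drawn at 1 + k1 r^2 times it, then the intrinsics apply), "view" (4x4, takes a point from world to camera coordinates). Camera axes: x right, y up, looking along -z (the intrinsics and any distortion apply to the point x, -y, -z); pixel columns grow to the right and rows downward; lengths in mm; the calibration is good to about 2 mm. A picture is of the moment at which its call begins. camera_info takes no time and is no camera call.
- arm.job_done(): hands the job in; it is judged then, once.
The state is a dict: "clock": time; "joints": joint angles; "joint_vel": joint speeds; "joint_efforts": joint torques, N m; "position": TCP position; "ee_rot": TCP orientation; "contact_force": force on the tool from outside, world axes, zero at the start; "wrist_torque": the same for the moment, N m; "gripper_width": finger opening in mm; "grasp_force": force on a finger pad.
Only numpy, scipy, OpenCV 4.12 (cv2) and the standard library are available. Lean on these libraries where they do the work, as an engineer would, in place of code of your own. Each camera call takes 0.05 s, during which the arm holds its last target. There are 200 camera calls.

## Working session

There is one attempt and no reset: what is moved stays moved. The work goes in short steps, Python scripts to look and compute and a tool call to move; the robot and the scene stay as the last step left them, time stands still between calls to the robot, and variables do not carry over. Pictures are saved under pics/ and viewed, at most 10 in all, crops included, and the job is handed in when it is done.

Besides the shell and the picture viewer there is one more tool, called after ">>>" by a JSON object that holds its "name" and its "arguments". step_arm: Moves the arm, as the interface text tells. Its arguments: {"type":"object","properties":{"motion":{"type":"array","items":{"type":"object","properties":{"dr":{"type":"array","items":{"type":"number"}},"slide":{"type":"array","items":{"type":"number"}},"jaw":{"type":"number"}}}}},"required":["motion"]}

```bash
mkdir -p pics; python3 - <<'E'
from bench import arm, optics
import cv2
for n in("top","side"):
    cv2.imwrite(f"pics/{n}0.png",optics.get_image(n)); i=optics.camera_info(n); print(i)
s=arm.read_state(); print(s)
E
```

```text
{'camera_matrix': array([[477.99994941,   0.        , 256.00176767],
       [  0.        , 477.99994941, 203.35515643],
       [  0.        ,   0.        ,   1.        ]]), 'k1': 0.04887198957017891, 'view': array([[-4.17820934e-03, -9.99990967e-01, -7.79980752e-04,
         6.03510064e+01],
       [ 9.94533300e-01, -4.23678503e-03,  1.04333914e-01,
        -6.17003469e+02],
       [-1.04336276e-01, -3.39787899e-04,  9.94542018e-01,
        -1.53413091e+03],
       [ 0.00000000e+00,  0.00000000e+00,  0.00000000e+00,
         1.00000000e+00]])}
{'camera_matrix': array([[431.7746563 ,   0.        , 256.81125937],
       [  0.        , 431.7746563 , 190.86889368],
       [  0.        ,   0.        ,   1.        ]]), 'k1': -0.1342449736727596, 'view': array([[-9.99249038e-01,  3.87191326e-02,  1.47979875e-03,
         5.76997755e+02],
       [-2.53835897e-02, -6.82989511e-01,  7.29986987e-01,
        -1.51232748e+00],
       [ 2.92751499e-02,  7.29401231e-01,  6.83459443e-01,
        -1.45437002e+03],
       [ 0.00000000e+00,  0.00000000e+00,  0.00000000e+00,
         1.00000000e+00]])}
{'clock': 0.1, 'joints': array([ 1.60759405e+00,  3.85473322e-01,  6.79285337e-03, -4.52954927e-04,
       -1.19403068e+00, -2.58616448e-01]), 'joint_vel': array([ 0.00152859, -0.00179568,  0.00156242,  0.00252789, -0.00071669,
       -0.00022932]), 'joint_efforts': array([-4.63018459e-04, -3.93318522e+01,  1.88931853e+01,  4.19790477e+00,
       -2.52208127e-03,  9.16974017e-07]), 'position': array([137.35595425, 609.18683856, 230.34403357]), 'ee_rot': array([ 9.93846133e-01, -1.10765083e-01, -6.73177119e-05,  9.77964815e-04]), 'contact_force': array([0.13127067, 0.57726664, 0.2416011 ]), 'wrist_torque': array([ 0.0017462 ,  0.03471078, -0.01684093]), 'grasp_force': 0.0, 'gripper_width': 85.42512202628906}
```

View pics/top0.png

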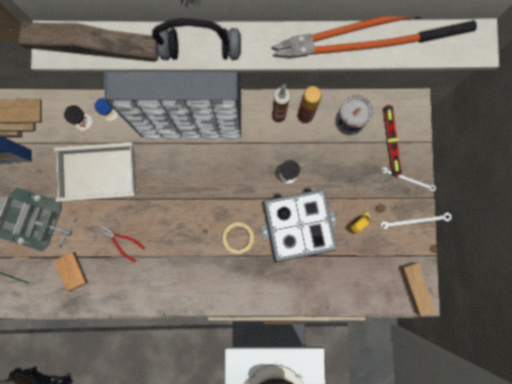

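View pics/side0.png

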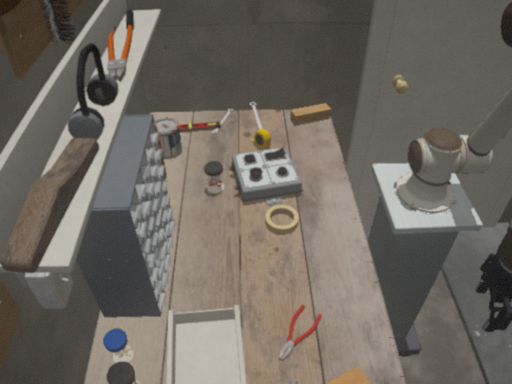

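The top view shows the box at about (300,225). The rocker is lower right (318,235), the square button upper right (311,208), and the two round controls on the left at (285,213) and (290,240). I'll zoom in to tell the mushroom from the flat one.

```bash
python3 - <<'E'
import cv2,numpy as np
t=cv2.imread("pics/top0.png");s=cv2.imread("pics/side0.png")
a=cv2.resize(t[185:265,255:345],None,fx=5,fy=5,interpolation=cv2.INTER_CUBIC)
b=cv2.resize(s[140:205,225:310],(450,400),interpolation=cv2.INTER_CUBIC)
a=cv2.resize(a,(400,400*80//90)); b=cv2.resize(b,(400,400*65//85))
c=np.zeros((400,800,3),np.uint8);c[:a.shape[0],:400]=a;c[:b.shape[0],400:]=b
cv2.imwrite("pics/crop0.png",c)
E
cat >h.py <<'E'
import numpy as np,cv2
from bench import optics
def ray(n,u,v):
    i=optics.camera_info(n);K=i["camera_matrix"];k=i["k1"];V=np.array(i["view"])
    p=cv2.undistortPoints(np.array([[[u,v]]],float),K,np.array([k,0,0,0,0]))[0,0]
    R=V[:3,:3];return -R.T@V[:3,3],R.T@np.array([p[0],-p[1],-1])
def onz(n,u,v,z):
    c,d=ray(n,u,v);return c+d*(z-c[2])/d[2]
def proj(n,P):
    i=optics.camera_info(n);K=i["camera_matrix"];V=i["view"];q=V[:3,:3]@np.array(P,float)+V[:3,3]
    x,y=q[0]/-q[2],-q[1]/-q[2];f=1+i["k1"]*(x*x+y*y);return K[0,0]*x*f+K[0,2],K[1,1]*y*f+K[1,2]
E
```

```text
(no output)
```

View pics/crop0.png

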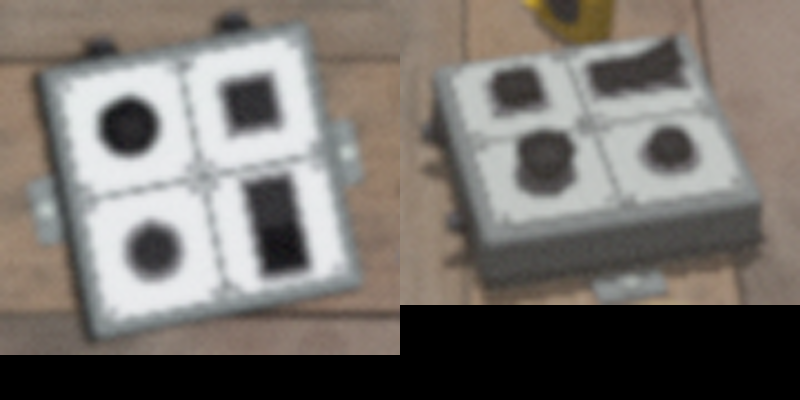

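The crops show the mushroom, with its stem, upper left (+x,+y). The flat round button is lower left (-x,+y), the square button upper right (+x,-y) and the rocker lower right (-x,-y). Next I measure them.

```bash
python3 - <<'E'
import cv2,numpy as np
from h import *
t=cv2.imread("pics/top0.png");o=np.array([255,185])
m=(t[185:265,255:345].min(2)>150).astype(np.uint8)
m=cv2.morphologyEx(m,cv2.MORPH_CLOSE,np.ones((5,5)))
c=max(cv2.findContours(m,0,2)[0],key=cv2.contourArea)
P=np.array([onz("top",*(p[0]+o),59)[:2] for p in c],np.float32)
r=cv2.minAreaRect(P);B=cv2.boxPoints(r);print("plates",r);print(B)
C=np.array(r[0]);a=np.radians(r[2]); 
while a>np.pi/4:a-=np.pi/2
X=np.array([np.cos(a),np.sin(a)]);Y=np.array([-X[1],X[0]]);print("yaw",np.degrees(a))
z=cv2.drawContours(np.zeros_like(m),[cv2.convexHull(c)],-1,1,-1)
d=((t[185:265,255:345].max(2)<90)&(cv2.erode(z,np.ones((5,5)))>0)).astype(np.uint8)
n,l,s,ce=cv2.connectedComponentsWithStats(d)
for k in range(1,n):
    if s[k,4]>30:
        p=onz("top",*(ce[k]+o),74);w=p[:2]-C;print(s[k,4],ce[k]+o,p.round(1),"box",(w@X).round(1),(w@Y).round(1))
for nm,x,y,h in(("rockerend",-71,-45,76),("lock",45,-45,76),("run",-45,45,76),("stop",45,45,91)):
    q=C+x*X+y*Y;print(nm,q.round(1),"side px",np.round(proj("side",[*q,h]),1),"top",np.round(proj("top",[*q,h]),1))
E
```

```text
plates ((547.4600830078125, -92.93203735351562), (181.322021484375, 203.21405029296875), 10.874807357788086)
[[ 439.25763   -10.254135]
 [ 477.59674  -209.81882 ]
 [ 655.66254  -175.60994 ]
 [ 617.3234     23.954742]]
yaw 10.874807357788086
92 [311.         207.84782609] [ 597.7 -117.3   74. ] box 44.8 -33.4
110 [283.50909091 213.08181818] [581.4 -29.7  74. ] box 45.3 55.7
189 [316.7989418  235.66666667] [ 509.3 -134.2   74. ] box -45.3 -33.3
69 [289. 241.] [492.8 -46.1  74. ] box -44.9 56.3
rockerend [ 486.2 -150.5] side px [281.4 149.3] top [322.2 243. ]
lock [ 600.1 -128.6] side px [248.8 153.9] top [314.6 207. ]
run [494.8 -57.2] side px [281.1 166.6] top [292.6 240.3]
stop [583.2 -40.3] side px [254.6 167. ] top [287.2 212.1]
```

```bash
python3 - <<'E'
import cv2,numpy as np
from h import *
s=cv2.imread("pics/side0.png")
d=(s[140:205,225:310].max(2)<75).astype(np.uint8)
n,l,st,ce=cv2.connectedComponentsWithStats(d)
for k in range(1,n):
    if st[k,4]>10: print(st[k],ce[k]+[225,140])
for nm,p in(("rocker",(509.3,-134.2,72)),("lock",(597.7,-117.3,73)),("run",(492.8,-46.1,73))): print(nm,proj("side",p))
from bench import arm
from scipy.spatial.transform import Rotation as R
st=arm.read_state();r=R.from_quat(st["ee_rot"])
g=R.from_matrix(np.array([[np.cos(a:=np.radians(10.8)),np.sin(a),0],[np.sin(a),-np.cos(a),0],[0,0,-1]]))
print("turn deg/8",np.degrees((r.inv()*g).as_rotvec())/8)
for P in([345,330,231],[484,-139,160]): print(r.inv().apply(np.array(P)-[137.46,609.675,231.312]))
E
```

```text
[32  0  6  5 26] [259.65384615 141.73076923]
[ 41   9  18  10 100] [275.05 154.33]
[20 15 10  8 53] [249.62264151 158.52830189]
[ 6 25  5  8 20] [233.   168.25]
[26 29 10 11 86] [255.45348837 173.34883721]
[53 28  9  7 47] [282.        171.0212766]
[12 41  6 14 33] [238.87878788 188.        ]
[ 18  49  58  13 136] [270.53676471 195.47058824]
rocker (np.float64(275.0645956467602), np.float64(153.2625843091599))
lock (np.float64(249.57893103112875), np.float64(156.67476784138685))
run (np.float64(281.93076308925583), np.float64(169.42754238924496))
turn deg/8 [ 1.39531562e-02  2.29434883e-03 -2.93985510e+00]
[264.02260997 227.11783183   0.77875338]
[502.86430897 653.86644729  72.63459531]
```

Both views agree to about 1–2 px. I'll transit at height with the jaw closing and the yaw turning to the box axes.

>>> {"name": "step_arm", "arguments": {"motion": [{"dr":[0,0,-0.37],"slide":[33,28,0],"jaw":0},{"dr":[0,0,-0.74],"slide":[66,57,0],"jaw":0},{"dr":[0,0,-1.1],"slide":[99,85,0],"jaw":0},{"dr":[0,0,-1.47],"slide":[132,114,0],"jaw":0},{"dr":[0,0,-1.84],"slide":[165,142,0],"jaw":0},{"dr":[0,0,-2.2],"slide":[198,170,0],"jaw":0},{"dr":[0,0,-2.57],"slide":[231,199,0],"jaw":0},{"dr":[0,0,-2.94],"slide":[264,227,0],"jaw":0}]}}

```text
clock: 1.1
position: [345.5, 328.7, 231.1]
ee_rot: [0.995, 0.095, -0.0, 0.0]
contact_force: [0.7, -0.4, 0.0]
gripper_width: -0.2
grasp_force: 0.0
```

```bash
cat >>h.py <<'E'
def go(P):
    from bench import arm
    from scipy.spatial.transform import Rotation as R
    s=arm.read_state();r=R.from_quat(s["ee_rot"])
    M=r.as_matrix();print("t",s["clock"],"pos",s["position"].round(1),"yaw",np.degrees(np.arctan2(M[1,0],M[0,0])).round(2),"zax",M[:,2].round(3),"F",s["contact_force"].round(1),"w",s["gripper_width"])
    print("slide",r.inv().apply(np.array(P)-s["position"]).round(1))
E
python3 -c "
from h import *
go([483.8,-139.1,150])"
```

```text
t 1.1 pos [345.5 328.7 231.1] yaw 10.92 zax [-0. -0. -1.] F [ 0.7 -0.4  0. ] w -0.15462739913681212
slide [ 47.2 485.5  81.2]
```

>>> {"name": "step_arm", "arguments": {"motion": [{"dr":[0,0,0],"slide":[6,60,0],"jaw":0},{"dr":[0,0,0],"slide":[12,120,0],"jaw":0},{"dr":[0,0,0],"slide":[18,180,5],"jaw":0},{"dr":[0,0,0],"slide":[24,240,15],"jaw":0},{"dr":[0,0,0],"slide":[30,300,25],"jaw":0},{"dr":[0,0,0],"slide":[36,360,40],"jaw":0},{"dr":[0,0,0],"slide":[42,420,55],"jaw":0},{"dr":[0,0,0],"slide":[47,478,70],"jaw":0}]}}

```text
clock: 2.1
position: [481.1, -132.6, 160.7]
ee_rot: [0.996, 0.094, 0.0, -0.0]
contact_force: [1.1, 0.4, 1.0]
gripper_width: -0.1
grasp_force: 0.0
```

```bash
python3 - <<'E'
from h import *
go([483.8,-139.1,110])
E
```

```text
t 2.1 pos [ 481.1 -132.6  160.7] yaw 10.8 zax [ 0.  0. -1.] F [1.1 0.4 1. ] w -0.08618779366359243
slide [ 1.4  6.9 50.7]
```

>>> {"name": "step_arm", "arguments": {"motion": [{"dr":[0,0,0],"slide":[1,7,10],"jaw":0},{"dr":[0,0,0],"slide":[1,7,25],"jaw":0},{"dr":[0,0,0],"slide":[1,7,40],"jaw":0},{"dr":[0,0,0],"slide":[1,7,55],"jaw":0},{"dr":[0,0,0],"slide":[1,7,63],"jaw":0},{"dr":[0,0,0],"slide":[1,7,63],"jaw":0},{"dr":[0,0,0],"slide":[1,7,63],"jaw":0},{"dr":[0,0,0],"slide":[1,7,63],"jaw":0}]}}

```text
clock: 3.1
position: [483.6, -137.1, 98.9]
ee_rot: [0.996, 0.094, 0.001, 0.0]
contact_force: [0.4, 0.0, 0.5]
gripper_width: 0.2
grasp_force: 0.0
```

```bash
python3 - <<'E'
from h import *
go([483.8,-139.1,68])
s=optics.get_image("side");cv2.imwrite("pics/s1.png",cv2.resize(s[100:205,200:340],(800,600),interpolation=cv2.INTER_CUBIC))
E
```

```text
t 3.1 pos [ 483.6 -137.1   98.9] yaw 10.83 zax [ 0.001  0.    -1.   ] F [0.4 0.  0.5] w 0.20526689425745925
slide [-0.2  2.  30.9]
```

View pics/s1.png

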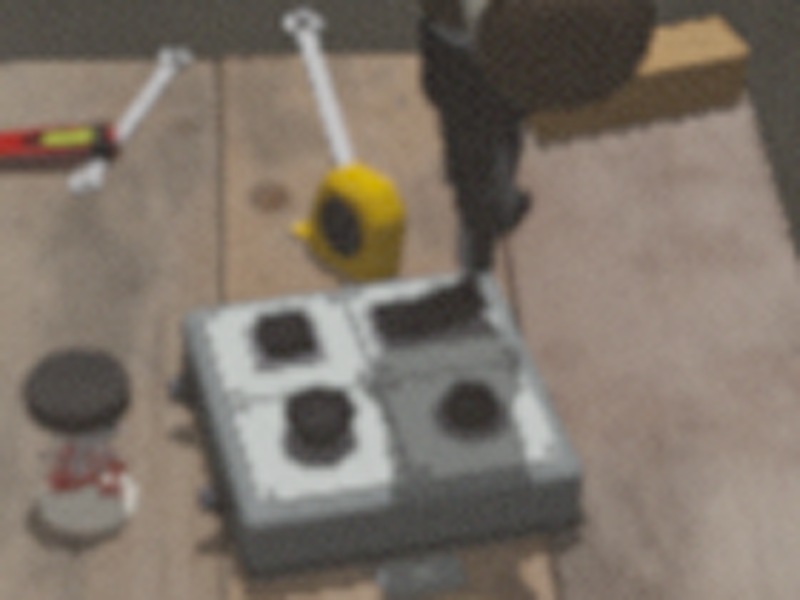

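The closed fingertips at crop pixel (475,270) are right over the rocker's raised end. I'm pressing down slowly.

>>> {"name": "step_arm", "arguments": {"motion": [{"dr":[0,0,0],"slide":[0,2,8],"jaw":0},{"dr":[0,0,0],"slide":[0,2,14],"jaw":0},{"dr":[0,0,0],"slide":[0,2,18],"jaw":0},{"dr":[0,0,0],"slide":[0,2,22],"jaw":0},{"dr":[0,0,0],"slide":[0,2,25],"jaw":0},{"dr":[0,0,0],"slide":[0,2,28],"jaw":0},{"dr":[0,0,0],"slide":[0,2,29],"jaw":0},{"dr":[0,0,0],"slide":[0,2,29],"jaw":0}]}}

```text
clock: 4.15
position: [483.5, -139.3, 70.8]
ee_rot: [0.996, 0.095, -0.0, 0.0]
contact_force: [-7.0, 1.0, 13.5]
gripper_width: -0.3
grasp_force: 7.0
```

```bash
python3 - <<'E'
from h import *
go([483.8,-139.1,68])
E
```

```text
t 4.15 pos [ 483.5 -139.3   70.8] yaw 10.85 zax [-0.    -0.001 -1.   ] F [-7.   1.  13.5] w -0.269755129301724
slide [ 0.4 -0.1  2.8]
```

At z=70.8 with 13.5 N it has nearly reached its stop. I'll press a bit more to be sure, then lift.

>>> {"name": "step_arm", "arguments": {"motion": [{"dr":[0,0,0],"slide":[0,0,1],"jaw":0},{"dr":[0,0,0],"slide":[0,0,1.5],"jaw":0},{"dr":[0,0,0],"slide":[0,0,1.5],"jaw":0},{"dr":[0,0,0],"slide":[0,0,-2],"jaw":0},{"dr":[0,0,0],"slide":[0,0,-10],"jaw":0},{"dr":[0,0,0],"slide":[0,0,-25],"jaw":0},{"dr":[0,0,0],"slide":[0,0,-40],"jaw":0},{"dr":[0,0,0],"slide":[0,0,-50],"jaw":0}]}}

```text
clock: 5.15
position: [484.3, -139.1, 119.9]
ee_rot: [0.996, 0.094, 0.001, 0.0]
contact_force: [0.4, -0.3, -0.2]
gripper_width: 0.5
grasp_force: 0.0
```

```bash
python3 - <<'E'
from h import *
go([597.7,-117.3,95])
s=optics.get_image("side");cv2.imwrite("pics/s2.png",cv2.resize(s[100:205,200:340],(800,600),interpolation=cv2.INTER_CUBIC))
E
```

```text
t 5.15 pos [ 484.3 -139.1  119.9] yaw 10.82 zax [ 0.001  0.    -1.   ] F [ 0.4 -0.3 -0.2] w 0.4900294510716736
slide [ 1.155e+02 -1.000e-01  2.510e+01]
```

View pics/s2.png

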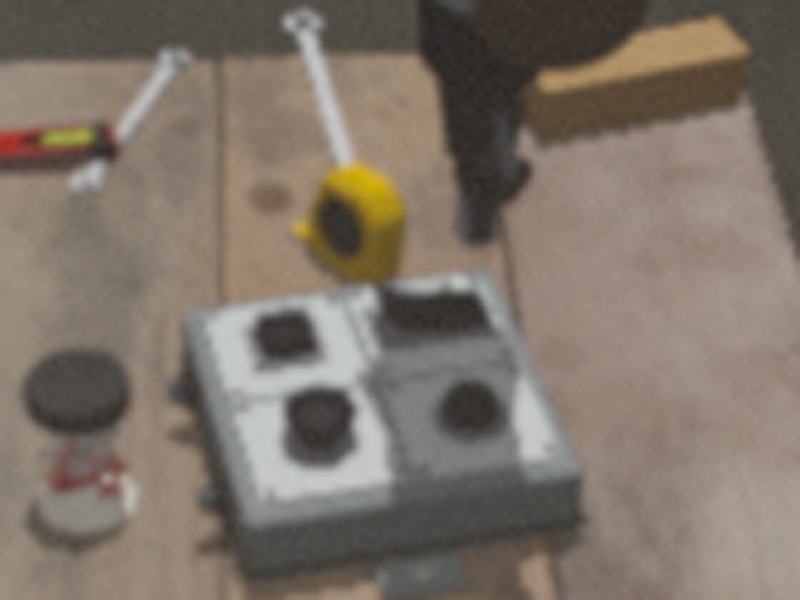

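The picture shows the rocker tipped over: its right (-x) end is flat at (480,315) and its left end is raised at (395,290). Moving above the square button.

>>> {"name": "step_arm", "arguments": {"motion": [{"dr":[0,0,0],"slide":[20,0,0],"jaw":0},{"dr":[0,0,0],"slide":[45,0,0],"jaw":0},{"dr":[0,0,0],"slide":[70,0,0],"jaw":0},{"dr":[0,0,0],"slide":[95,0,0],"jaw":0},{"dr":[0,0,0],"slide":[115,0,5],"jaw":0},{"dr":[0,0,0],"slide":[115,0,15],"jaw":0},{"dr":[0,0,0],"slide":[115,0,25],"jaw":0},{"dr":[0,0,0],"slide":[115,0,25],"jaw":0}]}}

```text
clock: 6.2
position: [594.8, -117.8, 92.9]
ee_rot: [0.996, 0.094, -0.002, -0.0]
contact_force: [0.3, -1.2, 0.0]
gripper_width: -0.2
grasp_force: 0.0
```

```bash
python3 - <<'E'
from h import *
go([597.7,-117.3,67])
s=optics.get_image("side");cv2.imwrite("pics/s3.png",cv2.resize(s[100:205,200:340],(800,600),interpolation=cv2.INTER_CUBIC))
E
```

```text
t 6.2 pos [ 594.8 -117.8   92.9] yaw 10.78 zax [-0.003  0.    -1.   ] F [ 0.3 -1.2  0. ] w -0.19253255727025292
slide [ 3.   0.  25.9]
```

View pics/s3.png

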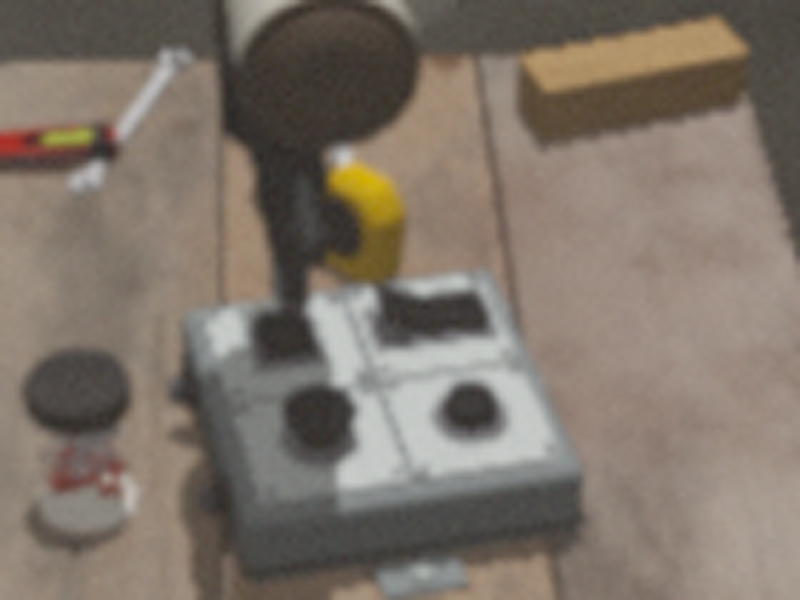

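The fingertip at (290,305) is just above the square button at (285,325). Pressing with a 2 mm x correction.

>>> {"name": "step_arm", "arguments": {"motion": [{"dr":[0,0,0],"slide":[2,0,6],"jaw":0},{"dr":[0,0,0],"slide":[2,0,12],"jaw":0},{"dr":[0,0,0],"slide":[2,0,16],"jaw":0},{"dr":[0,0,0],"slide":[2,0,20],"jaw":0},{"dr":[0,0,0],"slide":[2,0,23],"jaw":0},{"dr":[0,0,0],"slide":[2,0,26],"jaw":0},{"dr":[0,0,0],"slide":[2,0,27],"jaw":0},{"dr":[0,0,0],"slide":[2,0,27],"jaw":0}]}}

```text
clock: 7.25
position: [598.4, -117.3, 68.1]
ee_rot: [0.996, 0.094, -0.0, 0.0]
contact_force: [-2.4, 1.3, 5.8]
gripper_width: -0.1
grasp_force: 3.3
```

```bash
python3 - <<'E'
from h import *
go([597.7,-117.3,67])
E
```

```text
t 7.25 pos [ 598.4 -117.3   68.1] yaw 10.83 zax [ 0. -0. -1.] F [-2.4  1.3  5.8] w -0.08052861958611435
slide [-0.7 -0.1  1.1]
```

Almost at the stop (68.1 mm, 5.8 N). I'll push 2 mm more and check the force before lifting.

>>> {"name": "step_arm", "arguments": {"motion": [{"dr":[0,0,0],"slide":[0,0,1],"jaw":0},{"dr":[0,0,0],"slide":[0,0,2],"jaw":0},{"dr":[0,0,0],"slide":[0,0,2],"jaw":0},{"dr":[0,0,0],"slide":[0,0,2],"jaw":0},{"dr":[0,0,0],"slide":[0,0,2],"jaw":0},{"dr":[0,0,0],"slide":[0,0,2],"jaw":0},{"dr":[0,0,0],"slide":[0,0,2],"jaw":0},{"dr":[0,0,0],"slide":[0,0,2],"jaw":0}]}}

```text
clock: 8.25
position: [598.4, -117.3, 68.0]
ee_rot: [0.996, 0.095, 0.0, 0.0]
contact_force: [-6.1, 2.3, 14.8]
gripper_width: 0.0
grasp_force: 7.7
```

The force rose to 14.8 N with no further travel, so it is bottomed. Lifting and crossing to above the flat round button.

>>> {"name": "step_arm", "arguments": {"motion": [{"dr":[0,0,0],"slide":[0,0,-15],"jaw":0},{"dr":[0,0,0],"slide":[0,0,-40],"jaw":0},{"dr":[0,0,0],"slide":[0,0,-65],"jaw":0},{"dr":[0,0,0],"slide":[-20,-20,-65],"jaw":0},{"dr":[0,0,0],"slide":[-45,-45,-65],"jaw":0},{"dr":[0,0,0],"slide":[-70,-70,-65],"jaw":0},{"dr":[0,0,0],"slide":[-90,-90,-60],"jaw":0},{"dr":[0,0,0],"slide":[-90,-90,-50],"jaw":0}]}}

```text
clock: 9.25
position: [492.6, -45.0, 115.8]
ee_rot: [0.995, 0.095, 0.001, -0.0]
contact_force: [0.7, 0.3, 0.3]
gripper_width: -0.2
grasp_force: 0.0
```

```bash
python3 - <<'E'
from h import *
go([492.8,-46.1,95])
s=optics.get_image("side");cv2.imwrite("pics/s4.png",cv2.resize(s[100:205,200:340],(800,600),interpolation=cv2.INTER_CUBIC))
E
```

```text
t 9.25 pos [492.6 -45.  115.8] yaw 10.9 zax [ 0.002  0.001 -1.   ] F [0.7 0.3 0.3] w -0.21766994626653335
slide [-0.   1.1 20.8]
```

View pics/s4.png

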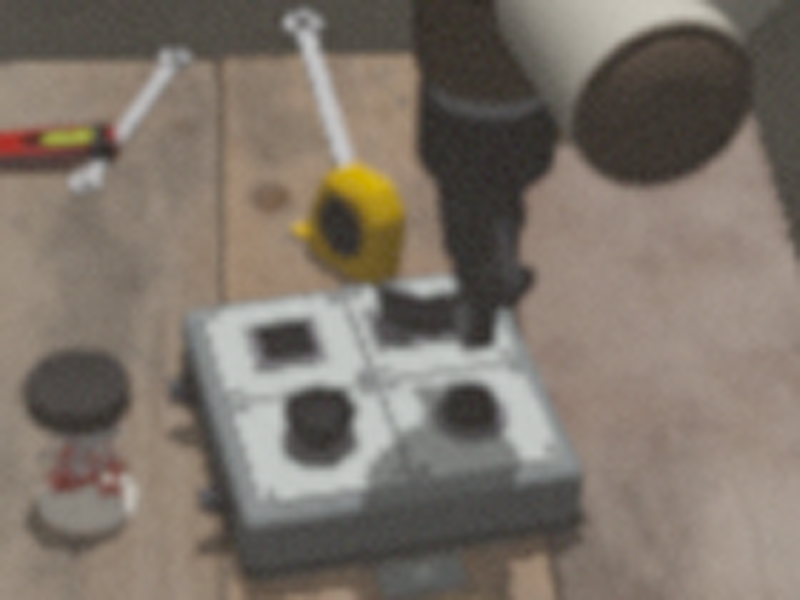

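The square button at (285,340) now sits lower than before, and the fingertip at (475,340) is above the flat round button at (470,405). Pressing it.

>>> {"name": "step_arm", "arguments": {"motion": [{"dr":[0,0,0],"slide":[0,1,10],"jaw":0},{"dr":[0,0,0],"slide":[0,1,20],"jaw":0},{"dr":[0,0,0],"slide":[0,1,30],"jaw":0},{"dr":[0,0,0],"slide":[0,1,36],"jaw":0},{"dr":[0,0,0],"slide":[0,1,40],"jaw":0},{"dr":[0,0,0],"slide":[0,1,44],"jaw":0},{"dr":[0,0,0],"slide":[0,1,48],"jaw":0},{"dr":[0,0,0],"slide":[0,1,48],"jaw":0}]}}

```text
clock: 10.3
position: [493.2, -46.9, 68.1]
ee_rot: [0.996, 0.094, -0.0, 0.0]
contact_force: [-3.0, -0.4, 7.3]
gripper_width: 0.1
grasp_force: 3.4
```

>>> {"name": "step_arm", "arguments": {"motion": [{"dr":[0,0,0],"slide":[0,0,1],"jaw":0},{"dr":[0,0,0],"slide":[0,0,2],"jaw":0},{"dr":[0,0,0],"slide":[0,0,2],"jaw":0},{"dr":[0,0,0],"slide":[0,0,2],"jaw":0},{"dr":[0,0,0],"slide":[0,0,2],"jaw":0},{"dr":[0,0,0],"slide":[0,0,2],"jaw":0},{"dr":[0,0,0],"slide":[0,0,2],"jaw":0},{"dr":[0,0,0],"slide":[0,0,2],"jaw":0}]}}

```text
clock: 11.3
position: [493.3, -46.9, 67.8]
ee_rot: [0.995, 0.095, 0.0, 0.0]
contact_force: [-6.7, 1.4, 19.5]
gripper_width: 0.4
grasp_force: 9.5
```

```bash
python3 - <<'E'
from h import *
go([492.8,-46.1,68])
s=optics.get_image("side");cv2.imwrite("pics/s5.png",cv2.resize(s[100:205,200:340],(800,600),interpolation=cv2.INTER_CUBIC))
E
```

```text
t 11.3 pos [493.3 -46.9  67.8] yaw 10.88 zax [ 0.001 -0.001 -1.   ] F [-6.7  1.4 19.5] w 0.3955838602938813
slide [-0.3 -0.9 -0.2]
```

View pics/s5.png

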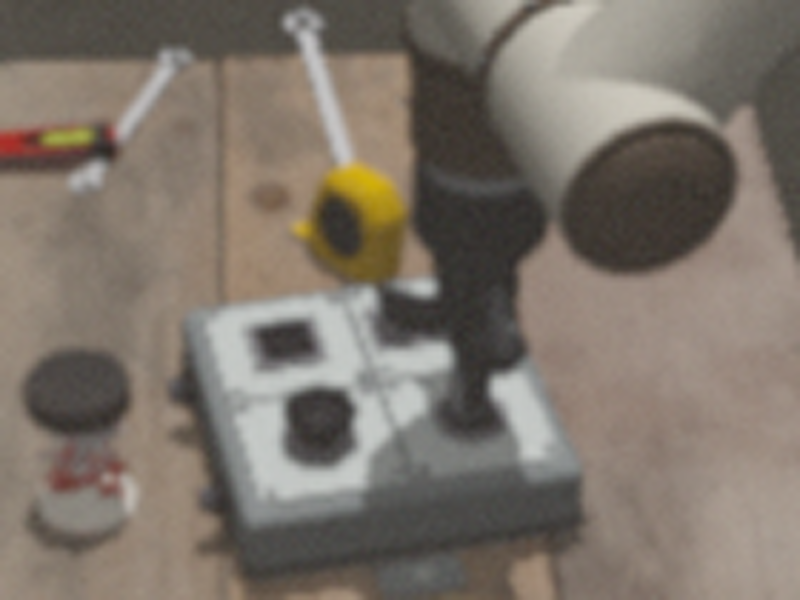

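The fingertip holds the flat round button fully in at (470,410): z is 67.8 mm and the force 19.5 N. The rocker is over, the square button is in, the mushroom is untouched and the bystanders are in place. Handing in.

```bash
python3 -c "
from bench import arm
print(arm.job_done())"
```

```text
the job is handed in; nothing more can be done
None
```

Job handed in at about 11 s: I tipped the rocker over, pushed the square button in, and am still holding the flat round button in at about 19 N; in the last picture the mushroom button and the visible bystanders (jar, tape measure) look untouched. The hand-in gave no verdict.

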